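# Blank off the water manifold for its pressure test

## Robot

A 6-joint arm with a two-finger parallel gripper is mounted at the origin on the work surface. World frame = base frame: x ahead of the robot, y to its left, z up, the work surface at z = 0. Lengths are in m, angles in rad, forces in N, time in s.
With the tool pointing down it reaches from about 0.35 to 0.975 m from the base axis. Payload 4.9 kg.
Tool frame: the origin (TCP) lies midway between the tips of the shut fingers; the grasp point (between the pads) lies 19 mm behind it; z points along the fingers, y is the line along which they close (so a half turn about z gives the same grasp; the last joint's range is limited). The gripper opens to 85 mm and grips with 20 to 120 N. Pads are 22 mm wide; open, the fingers measure 114 mm over their backs; the gripper's body (76 mm by 85 mm) begins 54 mm behind the grasp point. The pads swing forward as they close: fully open they stand 13 mm farther back than shut.
Start: joints at [-1.398, 0.053, 1.613, -0, 1.476, -0.119], TCP at [0.18, -0.599, 0.231] pointing down, gripper open.
Joint ranges: [-3.01, 3.01], [-1.01, 2.22], [0.06, 2.58], [-1.02, 4.17], [0.09, 2.62], [-3.14, 3.14]. Speed limits (rad/s): [2.57, 2.57, 3.14, 3.14, 3.14, 3.14].

## Interface

Orientations are given as a rotation vector (axis times angle).
In Python, from station import telemetry, optics, ctrl gives the robot as it stands.
- The arm moves only by the shell command python3 -m pendant 'ROWS' [FORCE]. ROWS is JSON, one flat list of numbers, 7 for each row, row after row: the turn, a rotation vector about the tool's x, y, z as a fraction of full scale, then the shift along the tool's x, y, z as a fraction of full scale, then the opening, from 0 (shut) to 1 (fully open). In form: [ax, ay, az, tx, ty, tz, fingers, ax, ay, az, tx, ty, tz, fingers, ...]. A call has 1 to 12 rows; each row is the pose to reach, as a shift and turn from the pose commanded when the call began, along the tool's axes at that moment; what a row does not reach only later rows make up. Full scale, the value 1, is 300 mm for a shift and 30 degrees for a turn. A row lasts 1/8 s, in which the tool goes at most 62.5 mm and 10.7 degrees, less where a joint would pass 70% of its speed; a pose out of reach is approached as far as the arm can. A call with a number of a shift or a turn outside -1 to 1 is refused whole. A call with a gripper value outside its range is refused whole. The fingers move at their own pace and stop on an object; FORCE is the grip in N (left out, the last holds). Time passes only in rows, so rows that repeat a pose let the fingers close. It gives the time, the measured TCP pose, the force, the opening and the grip force at its end, in the units of the state.
- telemetry.get_obs(): the state, without advancing time (a new reading comes with each control period).
- optics.get_image(name): name is "side" or "top"; returns a dict with "image" (420x560x3 uint8, red, green, blue), "depth" (420x560 float32, m along the optical axis (not along the pixel's ray), 0 where there is no reading), "fx", "fy", "cx", "cy" (pixels), "dist_coeffs" ([k1, k2, p1, p2, k3] as OpenCV has them; the pictures are not rectified), "rvec" (rotation vector, rad) and "tvec" (3), from world to camera coordinates, as OpenCV has them. Camera axes: x right, y down, z forward; pixel columns grow to the right and rows downward; lengths in m; the calibration is good to about 2 mm. A picture is of the moment at which its call begins.
- ctrl.finish_job(): hands the job in; it is judged then, once.
The state is a dict: "t": time; "q": joint angles; "dq": joint speeds; "effort": joint torques, N m; "tool_pos": TCP position; "tool_rot": TCP orientation; "contact_force": force on the tool from outside, world axes, zero at the start; "wrist_torque": the same for the moment, N m; "opening": finger opening in m; "grip_force": force on a finger pad.
Only numpy, scipy, OpenCV 4.12 (cv2) and the standard library are available. Lean on these libraries where they do the work, as an engineer would, in place of code of your own. Each camera call takes 0.05 s, during which the arm holds its last target. There are 200 camera calls.

## Task

Close the engine manifold's water stubs with the square blanking sleeves from the rack, working from left to right as the robot faces them: each sleeve sits in its pocket open end outwards, so draw it out, set it down in the spring clip and let go, take it again by its closed end and push it, open end first, fully home onto the stub in the same place as its pocket (left, middle or right; a stub whose pocket was empty stays open). When all the sleeves are on, drive the locking pin on top of the manifold fully down with the mallet, not with the gripper, then put the mallet back on the bench between rack and manifold, without disturbing the piston and bottle behind it.

Things in the scene. Friction and masses are not known exactly. Their poses are not given: they have to be found in the camera images.
- sleeve_left_mid (a point): square steel tube sleeve, 34 x 34 mm outside, 120 mm long, 200 g, open at its +x end (square bore 27 x 27 mm, 116 mm deep), closed at its -x end; the point is its centre, +x runs along the tube to the open end. It starts in the left pocket of the rack with only its open end sticking out (48 mm) on the robot's side. None if absent
- sleeve_middle_mid (a point): square steel tube sleeve, 34 x 34 mm outside, 120 mm long, 200 g, open at its +x end (square bore 27 x 27 mm, 116 mm deep), closed at its -x end; the point is its centre, +x runs along the tube to the open end. It starts in the middle pocket of the rack with only its open end sticking out (48 mm) on the robot's side. None if absent
- sleeve_right_mid (a point): square steel tube sleeve, 34 x 34 mm outside, 120 mm long, 200 g, open at its +x end (square bore 27 x 27 mm, 116 mm deep), closed at its -x end; the point is its centre, +x runs along the tube to the open end. It starts in the right pocket of the rack with only its open end sticking out (48 mm) on the robot's side. None if absent
- sleeve_left_open (a point): centre of that sleeve's open end, 60 mm along +x from its centre; same axes
- sleeve_middle_open (a point): centre of that sleeve's open end, 60 mm along +x from its centre; same axes
- sleeve_right_open (a point): centre of that sleeve's open end, 60 mm along +x from its centre; same axes
- sleeve_left: the same sleeve; its origin is the centre of its underside, 17 mm below the centre
- sleeve_middle: the same sleeve; its origin is the centre of its underside, 17 mm below the centre
- sleeve_right: the same sleeve; its origin is the centre of its underside, 17 mm below the centre
- rack: fixed grey rack, 90 mm deep (x) 230 mm wide (y) 105 mm high; origin at the centre of its underside, +y its left, front face at x = -45 mm with three covered pockets at y = +80 (left), 0 and -80 mm, 38 mm wide, 40 mm high, floor 58 mm up, 78 mm deep. A sleeve has to be drawn out level along the rack's -x by 75 mm before it is free
- clip_seat (a point): centre of a sleeve seated in the fixed spring clip, 75 mm above the bench; its x axis (level) is the line along which the sleeve lies, either way round. The sleeve is pressed in straight down (10 to 15 N) and lifted out straight up; each end then stands out 48 mm beyond the jaws
- clip: the fixed spring clip, origin on the bench under the seat: a saddle (24 mm long along x, 26 mm wide, top 58 mm up) between two upright sprung steel jaws, 24 mm long, at y = +-15 mm, with flared lips reaching 102 mm above the bench; each gives way sideways at about 5 N
- pin (a joint): travel of the manifold's sprung locking pin: 0 = fully up, 0.020 m = fully down; it takes about 10 N to move and stays where it is driven
- pin_top (a point): centre of the top of the pin's flat round steel head (28 mm across) on top of the manifold. The manifold's top is 35 mm below it when the pin is fully up, with a collar 36 mm across standing 8 mm above that top
- mallet_head (a point): centre of the mallet's black rubber head, 50 x 50 mm and 60 mm high (z); it stands on its face on the bench with its wooden handle sticking out level. x points from the handle to the head
- mallet_grip (a point): grip point on the mallet's handle, 60 mm from the head's centre along -x, at the same height; the handle is 24 mm wide and 22 mm high and runs from 25 to 125 mm from the head's centre. Mallet about 0.4 kg, balancing 15 to 25 mm from the head's centre
- mallet: the mallet; origin at the centre of the head's lower face
- piston: bystander: aluminium piston standing on the bench, 76 mm across, 70 mm high; origin under its centre
- oil_bottle: bystander: blue bottle, 72 mm across, 200 mm high; origin under its centre
- stub_left (a point): root of the left stub: centre of the round steel stub where it leaves the manifold's front face, 75 mm above the bench. The stub is level, 23 mm in diameter, 68 mm long with a tapered nose, and points along this point's -x; the manifold is 90 mm deep, 230 mm wide, 115 mm high, stubs 80 mm apart, its left is +y
- stub_middle (a point): root of the middle stub: centre of the round steel stub where it leaves the manifold's front face, 75 mm above the bench. The stub is level, 23 mm in diameter, 68 mm long with a tapered nose, and points along this point's -x; the manifold is 90 mm deep, 230 mm wide, 115 mm high, stubs 80 mm apart, its left is +y
- stub_right (a point): root of the right stub: centre of the round steel stub where it leaves the manifold's front face, 75 mm above the bench. The stub is level, 23 mm in diameter, 68 mm long with a tapered nose, and points along this point's -x; the manifold is 90 mm deep, 230 mm wide, 115 mm high, stubs 80 mm apart, its left is +y
Mind the look-alikes: they are no part of the job. What is shaped like the clip but pink or yellow is not meant.

How it is judged:
On the way, in this order (a step that is already met when the one before it is completed fails the run):
1. the left sleeve lies seated in the spring clip, let go (distance between sleeve_left_mid and clip_seat below 0.025 m and angle between the x axis of sleeve_left_mid and the x axis of clip_seat, either way round below 0.15 rad and z of sleeve_left_mid in the frame of clip_seat below 0.006 m and contact force between sleeve_left and the fingers below 0.3 N), for 0.1 s.
2. the middle sleeve lies seated in the spring clip, let go (distance between sleeve_middle_mid and clip_seat below 0.025 m and angle between the x axis of sleeve_middle_mid and the x axis of clip_seat, either way round below 0.15 rad and z of sleeve_middle_mid in the frame of clip_seat below 0.006 m and contact force between sleeve_middle and the fingers below 0.3 N), for 0.1 s.
3. the right sleeve lies seated in the spring clip, let go (distance between sleeve_right_mid and clip_seat below 0.025 m and angle between the x axis of sleeve_right_mid and the x axis of clip_seat, either way round below 0.15 rad and z of sleeve_right_mid in the frame of clip_seat below 0.006 m and contact force between sleeve_right and the fingers below 0.3 N), for 0.1 s.
4. every sleeve is fully home on its stub (distance between sleeve_left_open and stub_left below 0.008 m and angle between the x axis of sleeve_left_mid and the x axis of stub_left, either way round below 0.12 rad and distance between sleeve_middle_open and stub_middle below 0.008 m and angle between the x axis of sleeve_middle_mid and the x axis of stub_middle, either way round below 0.12 rad and distance between sleeve_right_open and stub_right below 0.008 m and angle between the x axis of sleeve_right_mid and the x axis of stub_right, either way round below 0.12 rad), for 0.2 s.
5. the locking pin is driven fully down (value of joint pin above 0.0165 m), for 0.1 s.
At the end, for the whole second after the job is handed in: every sleeve is on the stub of its own place with its open end within 8 mm of the root and in line within 0.12 rad; the pin is at least 16.5 mm down; the mallet rests on the bench (head centre below 60 mm) between rack and manifold (head within 170 mm of the robot's centre line) (all of step 4 and linear speed of each of sleeve_left, sleeve_middle, sleeve_right below 0.02 m/s and value of joint pin above 0.0165 m and height (world z) of mallet_head below 0.06 m and (y of mallet_head in the frame of rack above 0.12 m or y of mallet_head in the frame of rack below -0.12 m) and world y of mallet_head between -0.17 and 0.17 m); the robot touches nothing.
It fails at once if a gripper or arm part pushes the pin (contact force between pin and the fingers above 1 N or contact force between pin and the arm above 1 N).
It fails at once if a bystander is disturbed (distance of any of piston, oil_bottle from where it was at the start of the episode above 0.03 m).
Of sleeve_left, sleeve_middle, sleeve_right only 2 to 3 are there at a start; the rules pass over those that are not, and their reading is None.
At some moment in a run one of mallet may be knocked a few centimetres aside while the robot is not near it.
Once in a run the grip may slacken for a moment while it holds something.
It also fails if it takes over 210 s, if anything falls off the work surface, if the arm or the gripper's body presses on something with over 40 N, if the wrist force passes 120 N, or if a joint passes its speed limit or range.

## Working session

There is one attempt and no reset: what is moved stays moved. The work goes in short steps, Python scripts to look and compute and a shell command to move; the robot and the scene stay as the last step left them, time stands still between calls to the robot, and variables do not carry over. Pictures are saved under pics/ and viewed, at most 14 in all, crops included, and the job is handed in when it is done.

```bash
ls; mkdir -p pics
python3 - <<'E'
from station import telemetry, optics
import cv2,numpy as np
o=telemetry.get_obs(); print({k:np.round(v,3).tolist() for k,v in o.items()})
for n in("side","top"):
    d=optics.get_image(n); cv2.imwrite(f"pics/{n}0.png",d["image"][:,:,::-1]); np.save(f"pics/{n}0.npy",d,allow_pickle=True)
    R=cv2.Rodrigues(np.array(d["rvec"],float))[0]; print(n,d["fx"],d["cx"],d["cy"],d["dist_coeffs"],-R.T@np.array(d["tvec"]),R.round(2).tolist(),(d["depth"]>0).mean())
E
```

```text
pics
{'t': 0.0, 'q': [-1.398, 0.053, 1.614, -0.0, 1.476, -0.119], 'dq': [-0.0, 0.0, 0.001, -0.002, 0.002, -0.002], 'effort': [-0.001, -39.369, -37.018, -0.0, 0.007, -0.0], 'tool_pos': [0.18, -0.598, 0.23], 'tool_rot': [-3.106, -0.456, 0.0], 'contact_force': [0.118, 0.359, -0.117], 'wrist_torque': [0.054, 0.01, 0.026], 'grip_force': 0.0, 'opening': 0.085}
side 479.9915566484028 282.87328304594445 209.0310267077273 [-0.02201882  0.          0.          0.          0.        ] [0.34976047 0.7579198  1.02154299] [[-0.95, -0.3, 0.02], [-0.23, 0.71, -0.66], [0.19, -0.64, -0.75]] 0.9960289115646258
top 414.81319570116 278.8219612752763 212.9306791532263 [-0.05384372  0.          0.          0.          0.        ] [0.41516854 0.01046182 1.06041002] [[0.02, -1.0, 0.02], [-0.99, -0.02, -0.14], [0.14, -0.02, -0.99]] 0.9959566326530612
```

View pics/top0.png

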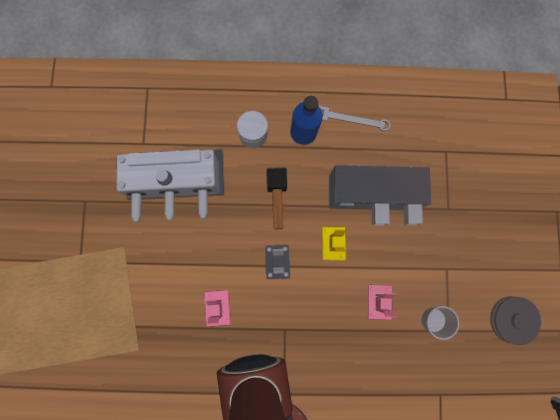

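View pics/side0.png

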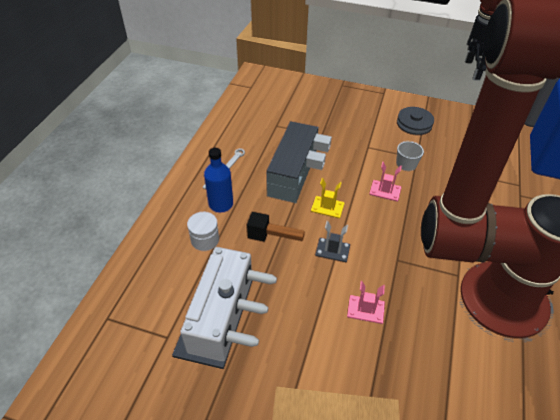

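Top view (up is +x, left is +y): the manifold is at the left (117–222, 150–195), with stub tips near (136/170/203, 215) and the pin at (164,177). The rack is at the right. Its left pocket (346,204) is empty, and sleeves show at (382,214) for the middle and (414,214) for the right. The grey clip is at (278,262), with its jaws spread along world x. The mallet head is at (277,180). The side view agrees.

```bash
cat > h.py <<'E'
import numpy as np,cv2
from station import telemetry, optics
from scipy.spatial.transform import Rotation as Ro
def rays(d):
    h,w=d["depth"].shape
    uv=np.stack(np.meshgrid(np.arange(w),np.arange(h)),-1).reshape(-1,1,2).astype(np.float64)
    K=np.array([[d["fx"],0,d["cx"]],[0,d["fy"],d["cy"]],[0,0,1]])
    n=cv2.undistortPoints(uv,K,np.array(d["dist_coeffs"],float)).reshape(h,w,2)
    r=np.dstack([n,np.ones((h,w))])
    R=cv2.Rodrigues(np.array(d["rvec"],float))[0]; t=np.array(d["tvec"],float).ravel()
    return r@R, -R.T@t, r
def cloud(d):
    r,c,_=rays(d); return c+r*d["depth"][...,None]
def onplane(d,z):
    r,c,_=rays(d); return c+r*((z-c[2])/r[...,2])[...,None]
def rect(p):  # centre, sizes and yaw (long side) of points in xy
    (cx,cy),(a,b),th=cv2.minAreaRect((p[:,:2]*1000).astype(np.float32))
    if a<b: a,b,th=b,a,th+90
    return np.round([cx,cy,a,b,(th+90)%180-90],1).tolist(),len(p)
def pose():
    o=telemetry.get_obs(); return np.array(o["tool_pos"]),Ro.from_rotvec(o["tool_rot"]),o
E
cat > m.py <<'E'
from h import *
d=np.load("pics/top0.npy",allow_pickle=True).item(); P=cloud(d); v=d["depth"]>0
print("bench z",np.median(P[...,2][v&(abs(P[...,2])<.02)]))
def box(u0,u1,v0,v1,z0,z1,zp,name,col=None):
    m=np.zeros(v.shape,bool); m[v0:v1,u0:u1]=1
    m&=v&(P[...,2]>z0)&(P[...,2]<z1)
    if col is not None: m&=col
    p=onplane(d,zp)[m]; print(name,rect(p),"z",np.round(np.median(P[m][:,2]),4)); return p
box(320,440,150,215,.098,.112,.105,"rack top")
box(366,394,195,230,.085,.098,.092,"slv mid"); box(396,430,195,230,.085,.098,.092,"slv right")
box(100,230,140,200,.105,.125,.115,"manifold top")
for n,a,b in(("L",125,150),("M",158,182),("R",193,215)): box(a,b,185,225,.078,.095,.0865,"stub"+n)
box(150,180,160,195,.138,.16,.15,"pin")
I=d["image"].astype(int); blk=I.max(2)<60
box(262,292,160,200,.045,.075,.06,"mallet head",blk)
box(262,292,192,232,.03,.055,.041,"handle")
box(262,295,240,285,.085,.12,.102,"clip lips"); box(262,295,240,285,-.01,.02,.006,"clip plate",(I.max(2)-I.min(2))<25)
box(262,295,240,285,.05,.065,.058,"saddle")
box(230,275,105,150,.06,.08,.07,"piston"); box(285,325,90,150,.05,.25,.2,"bottle")
E
python3 m.py
```

```text
bench z -0.00013359507099475199
rack top ([624.3, -254.1, 231.2, 89.0, -89.5], 3503) z 0.1044
slv mid ([557.3, -250.8, 65.3, 48.1, -88.6], 315) z 0.0915
slv right ([560.3, -329.7, 78.1, 45.9, -88.8], 280) z 0.0913
manifold top ([643.0, 256.9, 226.6, 93.0, -85.9], 3207) z 0.1153
stubL ([562.0, 325.9, 66.7, 57.5, 5.1], 273) z 0.0845
stubM ([566.8, 248.9, 68.8, 54.9, 4.0], 265) z 0.0844
stubR ([574.7, 167.7, 70.8, 50.2, 4.7], 262) z 0.0848
pin ([622.7, 254.5, 27.2, 25.2, -88.7], 124) z 0.1462
mallet head ([643.5, -3.5, 50.4, 46.9, 1.4], 374) z 0.0596
handle ([566.9, -7.1, 91.2, 23.8, 3.5], 356) z 0.0405
clip lips ([440.3, -10.2, 52.6, 22.9, 1.2], 109) z 0.0967
clip plate ([440.0, -10.1, 83.9, 58.9, 3.8], 533) z 0.0081
saddle ([443.7, -8.7, 31.1, 24.1, 1.1], 109) z 0.0578
piston ([772.3, 61.5, 78.1, 72.2, 1.5], 733) z 0.0698
bottle ([748.4, -63.1, 99.0, 65.3, 0.1], 1026) z 0.1355
```

Run:
```python
import cv2
a=cv2.imread('pics/top0.png')[140:290,100:440]
cv2.imwrite('pics/topc.png',cv2.resize(a,None,fx=2.35,fy=2.35,interpolation=cv2.INTER_CUBIC))
```

```text
(no output)
```

View pics/topc.png

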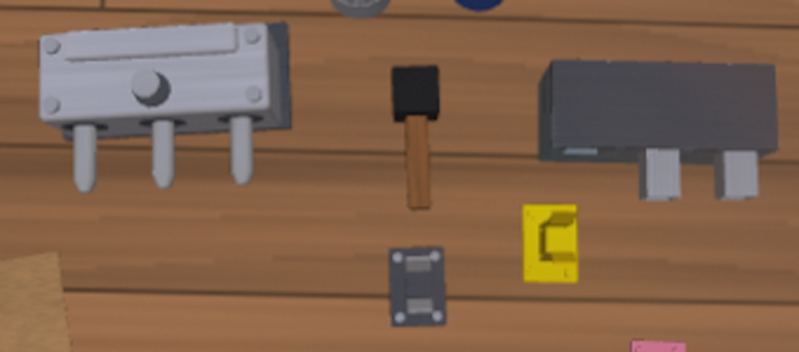

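The crop confirms it: the clip jaws are at crop (418,264) and (420,306), so a sleeve lies along world y. The left pocket is empty. Next I refine the sleeve and stub axes and write a move calculator.

```bash
cat >> h.py <<'E'
def go(x,y,z,psi):
    """units (turn z, shift tx,ty,tz) from the present pose to TCP (x,y,z) mm, tool down, tool x at yaw psi deg"""
    p,R,o=pose(); s=np.radians(psi)
    T=Ro.from_matrix([[np.cos(s),np.sin(s),0],[np.sin(s),-np.cos(s),0],[0,0,-1]])
    t=R.inv().apply(np.array([x,y,z])/1000-p)/.3; a=np.degrees((R.inv()*T).as_rotvec())/30
    print("turn",a.round(3),"shift",t.round(3))
def st():
    p,R,o=pose(); X=R.as_matrix()[:,0]; print("t",o["t"],"tcp",(p*1000).round(1),"psi",np.degrees(np.arctan2(X[1],X[0])).round(2),"tilt",R.as_matrix()[:2,2].round(3),"q",np.round(o["q"],2),"F",np.round(o["contact_force"],1),"open",round(o["opening"]*1000,1),"grip",round(o["grip_force"],1))
E
python3 - <<'E'
from h import *
d=np.load("pics/top0.npy",allow_pickle=True).item(); P=cloud(d); X,Y,Z=P[...,0],P[...,1],P[...,2]
def ax(name,m,zp):
    p=onplane(d,zp)[m][:,:2]
    # midline: mean of extremes of y per 4mm of x
    b=np.round(p[:,0]/.004); k=[q for q in np.unique(b) if (b==q).sum()>5]
    mid=np.array([[q*.004,(p[b==q,1].max()+p[b==q,1].min())/2] for q in k]); f=np.polyfit(mid[:,0],mid[:,1],1)
    w=np.median([np.ptp(p[b==q,1]) for q in k])
    print(name,"yaw",np.degrees(np.arctan(f[0])).round(2),"y at x=.55:",np.polyval(f,.55).round(4),"xmin",p[:,0].min().round(4),"w",w.round(4))
for n,y in(("mid",-.254),("right",-.333)): ax(n,(abs(Y-y)<.03)&(X>.525)&(X<.572)&(Z>.085)&(Z<.098),.092)
for n,y in(("L",.327),("M",.249),("R",.168)): ax(n,(abs(Y-y)<.025)&(X>.51)&(X<.585)&(Z>.068)&(Z<.095),.082)
m=(abs(X-.63)<.03)&(abs(Y-.254)<.03)&(Z>.145)&(Z<.16); print("pin",rect(onplane(d,.15)[m]))
go(553,-254,180,0.5)
E
```

```text
mid yaw 3.65 y at x=.55: -0.2546 xmin 0.5331 w 0.0337
right yaw -0.54 y at x=.55: -0.3344 xmin 0.5371 w 0.0317
L yaw 4.16 y at x=.55: 0.3306 xmin 0.5265 w 0.0217
M yaw 2.74 y at x=.55: 0.2497 xmin 0.533 w 0.0216
R yaw 4.86 y at x=.55: 0.1716 xmin 0.5395 w 0.0192
pin ([622.8, 255.6, 25.5, 24.7, 3.4], 98)
turn [-0.004  0.     0.541] shift [ 1.522 -0.74   0.169]
```

```bash
python3 -m pendant '[0,0,0.54,1,-0.74,0,0.65, 0,0,0.54,1,-0.74,0,0.65, 0,0,0.54,1,-0.74,0,0.65, 0,0,0.54,1,-0.74,0,0.65, 0,0,0.54,1,-0.74,0,0.65, 0,0,0.54,1,-0.74,0,0.65, 0,0,0.54,1,-0.74,0,0.65, 0,0,0.54,1,-0.74,0,0.65]' 60; python3 -c "
from h import *
st();go(553,-254,150,.5)"
```

```text
t: 1.1
tool_pos: [0.403, -0.2996, 0.2309]
tool_rot: [3.142, 0.015, -0.001]
contact_force: [0.1, -0.2, 0.4]
opening: 0.0556
grip_force: 0.0
t 1.1 tcp [ 403.  -299.6  230.9] psi 0.55 tilt [-0.001 -0.   ] q [-0.79 -0.25  1.89 -0.    1.5   0.77] F [ 0.1 -0.2  0.4] open 55.6 grip 0.0
turn [0.    0.001 0.002] shift [ 0.502 -0.147  0.269]
```

```bash
python3 -m pendant '[0,0,0,0.5,-0.147,0.2,0.65, 0,0,0,0.5,-0.147,0.2,0.65, 0,0,0,0.5,-0.147,0.25,0.65, 0,0,0,0.5,-0.147,0.25,0.65, 0,0,0,0.5,-0.147,0.4,0.65, 0,0,0,0.5,-0.147,0.5,0.65, 0,0,0,0.5,-0.147,0.55,0.65, 0,0,0,0.5,-0.147,0.595,0.65, 0,0,0,0.5,-0.147,0.595,0.65]'
python3 - <<'E'
from h import *
st();d=optics.get_image("side"); cv2.imwrite("pics/s1.png",cv2.resize(d["image"][90:230,220:400,::-1],None,fx=4,fy=4))
E
```

```text
t: 2.22
tool_pos: [0.5524, -0.2546, 0.0527]
tool_rot: [-3.141, -0.013, 0.001]
contact_force: [-0.2, 0.9, 0.4]
opening: 0.0556
grip_force: 0.0
t 2.225 tcp [ 552.4 -254.6   52.7] psi 0.47 tilt [-0.001  0.   ] q [-0.55  0.19  1.78 -0.    1.17  1.01] F [-0.2  0.9  0.4] open 55.6 grip 0.0
```

View pics/s1.png

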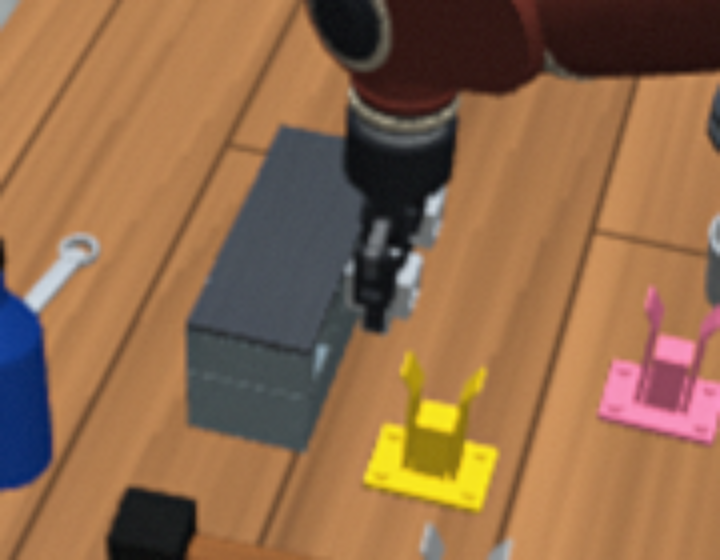

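The fingers straddle the middle sleeve, at about (375,280) in the crop. Next: grip, draw it out 95 mm, then lift.

```bash
python3 -m pendant '[0,0,0,0,0,0,0.2, 0,0,0,0,0,0,0.2, 0,0,0,0,0,0,0.2, 0,0,0,0,0,0,0.2, 0,0,0,0,0,0,0.2, 0,0,0,0,0,0,0.2]' 60; python3 -m pendant '[0,0,0,-0.03,0,0,0.2, 0,0,0,-0.08,0,0,0.2, 0,0,0,-0.14,0,0,0.2, 0,0,0,-0.2,0,0,0.2, 0,0,0,-0.26,0,0,0.2, 0,0,0,-0.32,0,0,0.2, 0,0,0,-0.32,0,0,0.2]'; python3 -c "
from h import *
st()"
```

```text
t: 3.02
tool_pos: [0.5538, -0.2548, 0.0544]
tool_rot: [3.14, 0.014, 0.003]
contact_force: [-1.1, -0.6, 6.3]
opening: 0.0334
grip_force: 59.9
t: 3.9
tool_pos: [0.4539, -0.2539, 0.0509]
tool_rot: [-3.139, -0.012, 0.006]
contact_force: [1.0, -0.3, -1.7]
opening: 0.0336
grip_force: 59.5
t 3.9 tcp [ 453.9 -253.9   50.9] psi 0.45 tilt [-0.004  0.002] q [-0.65 -0.01  1.99 -0.    1.16  0.91] F [ 1.  -0.3 -1.7] open 33.6 grip 59.5
```

```bash
python3 -m pendant '[0,0,0,0,0,-0.2,0.2, 0,0,0,0,0,-0.4,0.2, 0,0,-0.4,0,0,-0.45,0.2, 0,0,-0.7,0,0,-0.45,0.2, 0,0,-1,0,0,-0.45,0.2, 0,0,-1,0,0,-0.45,0.2]'; python3 -m pendant '[0,0,-0.35,0,0,0,0.2, 0,0,-0.7,0,0,0,0.2, 0,0,-1,0,0,0,0.2, 0,0,-1,0,0,0,0.2]'
python3 - <<'E'
from h import *
st();d=optics.get_image("top");P=cloud(d)
p=telemetry.get_obs()["tool_pos"]
m=(np.hypot(P[...,0]-p[0],P[...,1]-p[1])<.16)&(P[...,2]>p[2]-.01)&(P[...,2]<p[2]+.06);print(rect(P[m]))
cv2.imwrite("pics/t2.png",d["image"][:,:,::-1])
go(440,-46,190,93)
E
```

```text
t: 4.65
tool_pos: [0.4565, -0.2548, 0.187]
tool_rot: [-3.03, -0.824, 0.002]
contact_force: [-0.1, 0.0, -2.0]
opening: 0.0336
grip_force: 60.2
t: 5.15
tool_pos: [0.4567, -0.2549, 0.1872]
tool_rot: [-2.716, -1.577, 0.001]
contact_force: [0.5, -0.4, -0.9]
opening: 0.0332
grip_force: 60.2
t 5.15 tcp [ 456.7 -254.9  187.2] psi 60.3 tilt [-0.001  0.   ] q [-0.65 -0.16  1.89 -0.    1.41 -0.13] F [ 0.5 -0.4 -0.9] open 33.2 grip 60.2
([492.7, -209.7, 89.4, 66.6, 63.5], 854)
turn [-1.000e-03 -1.000e-03 -1.091e+00] shift [ 0.577 -0.394 -0.009]
```

View pics/t2.png

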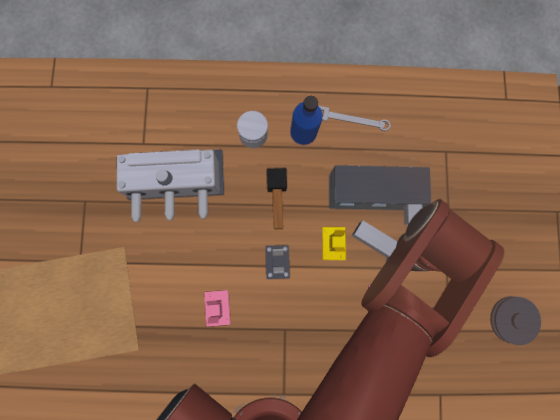

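Sleeve held and level-looking, with its closed end at (358,231). I'll measure how it sits in the hand.

```bash
cat >> h.py <<'E'
def inhand(d,z0=-.03,z1=.07):
    """grey sleeve points in tool-yaw frame (along tool x, across), mm, relative to TCP"""
    p,R,o=pose(); P=cloud(d); I=d["image"].astype(int); X=R.as_matrix()[:,0]; X=X/np.linalg.norm(X)
    L=np.array([-X[1],X[0],0]); D=P-p; a=D@X; c=D@L
    m=(abs(c)<.03)&(a>.03)&(a<.14)&(D[...,2]>z0)&(D[...,2]<z1)&(I.max(2)-I.min(2)<30)&(I.max(2)>70)
    A,C,Zz=a[m]*1000,c[m]*1000,D[...,2][m]*1000
    top=Zz>np.percentile(Zz,80)-6
    f=np.polyfit(A[top],Zz[top],1); 
    b=np.round(A[top]/5); k=[q for q in np.unique(b) if (b==q).sum()>4]
    g=np.polyfit([q*5 for q in k],[(C[top][b==q].max()+C[top][b==q].min())/2 for q in k],1)
    print("n",top.sum(),"end at",np.percentile(A[top],98).round(1),"slope z",f[0].round(3),"top z at 60:",np.polyval(f,60).round(1),"across slope",g[0].round(3),"c at 60",np.polyval(g,60).round(1))
E
python3 - <<'E'
from h import *
d=optics.get_image("top"); inhand(d)
E
```

```text
n 582 end at 98.9 slope z 0.0 top z at 60: 36.7 across slope -0.019 c at 60 -2.2
```

```bash
python3 -c "
from h import *
go(443,-50,190,92.5)"
```

```text
turn [-1.000e-03 -0.000e+00 -1.073e+00] shift [ 0.571 -0.378 -0.008]
```

```bash
python3 -m pendant '[0,0,-0.3,0.15,-0.1,0,0.2, 0,0,-0.6,0.3,-0.2,0,0.2, 0,0,-0.9,0.45,-0.3,0,0.2, 0,0,-1,0.571,-0.378,0,0.2, 0,0,-1,0.571,-0.378,0,0.2, 0,0,-1,0.571,-0.378,0,0.2]'
python3 - <<'E'
from h import *
st();d=optics.get_image("top"); inhand(d); go(443,-50,130,92.5)
E
```

```text
t: 6.0
tool_pos: [0.4426, -0.0504, 0.1879]
tool_rot: [2.213, 2.229, -0.0]
contact_force: [0.3, -0.2, -2.5]
opening: 0.0334
grip_force: 60.1
t 6.0 tcp [442.6 -50.4 187.9] psi 90.44 tilt [ 0.    -0.001] q [-0.28 -0.37  2.06 -0.    1.45 -0.29] F [ 0.3 -0.2 -2.5] open 33.4 grip 60.1
n 249 end at 99.3 slope z 0.001 top z at 60: 37.0 across slope -0.158 c at 60 1.9
turn [ 0.     0.001 -0.07 ] shift [0.003 0.001 0.193]
```

```bash
python3 -m pendant '[0,0,-0.06,0,0,0.15,0.2, 0,0,-0.06,0,0,0.25,0.2, 0,0,-0.06,0,0,0.3,0.2, 0,0,-0.06,0,0,0.34,0.2, 0,0,-0.06,0,0,0.37,0.2, 0,0,-0.06,0,0,0.4,0.2, 0,0,-0.06,0,0,0.42,0.2, 0,0,-0.06,0,0,0.435,0.2, 0,0,-0.06,0,0,0.445,0.2, 0,0,-0.06,0,0,0.452,0.2, 0,0,-0.06,0,0,0.452,0.2]' 100
python3 - <<'E'
from h import *
st();d=optics.get_image("side");cv2.imwrite("pics/s3.png",cv2.resize(d["image"][170:270,240:400,::-1],None,fx=4,fy=4))
d=optics.get_image("top"); inhand(d)
E
```

```text
t: 7.42
tool_pos: [0.4428, -0.0503, 0.0544]
tool_rot: [-2.175, -2.266, 0.001]
contact_force: [-10.8, 1.0, 16.0]
opening: 0.033
grip_force: 100.5
t 7.425 tcp [442.8 -50.3  54.4] psi 92.36 tilt [-0.001 -0.   ] q [-0.28 -0.21  2.17 -0.    1.18 -0.32] F [-10.8   1.   16. ] open 33.0 grip 100.5
n 202 end at 98.0 slope z -0.102 top z at 60: 40.2 across slope -0.393 c at 60 7.3
```

View pics/s3.png

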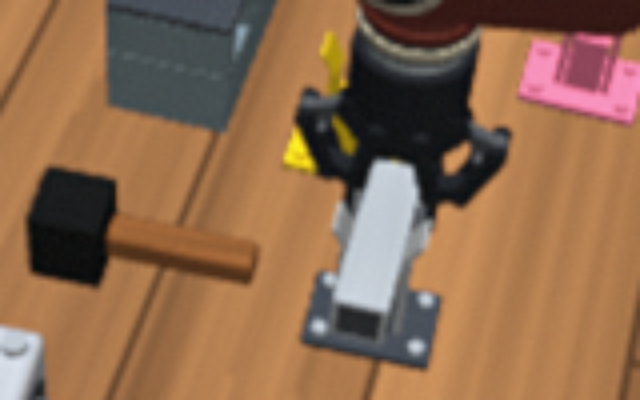

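The sleeve sits between the jaws, with its near end at (358,320). Release, then check seating and which end is closed.

```bash
python3 -m pendant '[0,0,0,0,0,0,0.65, 0,0,0,0,0,0,0.65, 0,0,0,0,0,0,0.65, 0,0,0,0,0,0,0.65, 0,0,0,0,0,-0.2,0.65, 0,0,0,0,0,-0.3,0.65, 0,0,0,0,0,-0.33,0.65, 0,0,0,0,0,-0.33,0.65]'
python3 - <<'E'
from h import *
st();d=optics.get_image("top");P=cloud(d);X,Y,Z=P[...,0],P[...,1],P[...,2]
m=(abs(X-.44)<.04)&(Y>-.02)&(Y<.08)&(Z>.08)&(Z<.098); print("top face",rect(onplane(d,.092)[m]),"z",np.median(Z[m]))
d=optics.get_image("side");P=cloud(d);X,Y,Z=P[...,0],P[...,1],P[...,2];I=d["image"].max(2)
m=(abs(X-.44)<.012)&(Y>-.08)&(Y<.08)&(Z>.056)&(Z<.098)
m2=m&(I<60); print("dark pts xyz",m2.sum(),P[m2].mean(0),np.percentile(P[m2],[5,95],axis=0))
m3=m&(Z>.085);print("top y range",np.percentile(Y[m3],[1,99]),np.median(Z[m3]))
go(443,30,160,92.5)
E
```

```text
t: 8.52
tool_pos: [0.4423, -0.0501, 0.1508]
tool_rot: [-2.176, -2.266, -0.0]
contact_force: [0.4, 0.3, -0.7]
opening: 0.0555
grip_force: 0.0
t 8.525 tcp [442.3 -50.1 150.8] psi 92.32 tilt [-0.  0.] q [-0.28 -0.34  2.1   0.    1.38 -0.32] F [ 0.4  0.3 -0.7] open 55.5 grip 0.0
top face ([436.5, 18.0, 63.4, 35.0, 83.7], 192) z 0.09191720739775106
dark pts xyz 42 [0.43803744 0.04902554 0.07789512] [[0.42923028 0.04716665 0.06692658]
 [0.44604813 0.05127366 0.08785988]]
top y range [-0.070583    0.05040008] 0.09255950376992772
turn [-0.006 -0.002 -0.006] shift [ 0.266  0.016 -0.036]
```

The dark end face is flat at y = +0.049, so that is the closed end. The sleeve is seated with its centre at y = −0.010 and its top at 92 mm. Now regrip at the closed end.

```bash
python3 -m pendant '[0,0,0,0.13,0,0,0.65, 0,0,0,0.267,0,0,0.65, 0,0,0,0.267,0,0.1,0.65, 0,0,0,0.267,0,0.2,0.65, 0,0,0,0.267,0,0.28,0.65, 0,0,0,0.267,0,0.32,0.65, 0,0,0,0.267,0,0.32,0.65, 0,0,0,0.267,0,0.32,0.2, 0,0,0,0.267,0,0.32,0.2, 0,0,0,0.267,0,0.32,0.2, 0,0,0,0.267,0,0.32,0.2, 0,0,0,0.267,0,0.32,0.2]' 100; python3 -m pendant '[0,0,0,0,0,-0.05,0.2, 0,0,0,0,0,-0.1,0.2, 0,0,0,0,0,-0.2,0.2, 0,0,0,0,0,-0.3,0.2, 0,0,0,0,0,-0.4,0.2, 0,0,0,0,0,-0.43,0.2, 0,0,0,0,0,-0.43,0.2]'
python3 - <<'E'
from h import *
st();go(470,244,180,184)
E
```

```text
t: 10.12
tool_pos: [0.4395, 0.0299, 0.0563]
tool_rot: [2.176, 2.266, 0.0]
contact_force: [-4.0, -0.2, 5.4]
opening: 0.033
grip_force: 98.8
t: 11.0
tool_pos: [0.4398, 0.0298, 0.1852]
tool_rot: [2.175, 2.265, 0.002]
contact_force: [-0.2, -0.3, -2.1]
opening: 0.0331
grip_force: 100.3
t 11.0 tcp [439.8  29.8 185.2] psi 92.32 tilt [ 0.002 -0.   ] q [-0.1  -0.38  2.08 -0.    1.45 -0.14] F [-0.2 -0.3 -2.1] open 33.1 grip 100.3
turn [ 3.000e-03  4.000e-03 -3.056e+00] shift [0.709 0.13  0.017]
```

```bash
python3 -m pendant '[0,0,-0.3,0.2,-0.02,0,0.2, 0,0,-0.6,0.4,-0.04,0,0.2, 0,0,-0.9,0.55,-0.06,0,0.2, 0,0,-1,0.7,-0.06,0,0.2, 0,0,-1,0.7,-0.06,0,0.2, 0,0,-1,0.7,-0.06,0,0.2]'; python3 -m pendant '[0,0,-0.33,0,0,0,0.2, 0,0,-0.66,0,0,0,0.2, 0,0,-1,0,0,0,0.2, 0,0,-1,0,0,0,0.2]'; python3 -m pendant '[0,0,-0.33,0,0,0,0.2, 0,0,-0.66,0,0,0,0.2, 0,0,-1,0,0,0,0.2, 0,0,-1,0,0,0,0.2]'
python3 - <<'E'
from h import *
st();go(413,240.5,115,184.1)
E
```

```text
t: 11.75
tool_pos: [0.412, 0.2386, 0.1827]
tool_rot: [-1.514, -2.751, 0.004]
contact_force: [0.6, -0.6, -2.5]
opening: 0.0327
grip_force: 100.4
t: 12.25
tool_pos: [0.4127, 0.2377, 0.1836]
tool_rot: [-0.758, -3.048, 0.001]
contact_force: [0.2, 0.2, -1.7]
opening: 0.0328
grip_force: 100.5
t: 12.75
tool_pos: [0.4127, 0.2383, 0.1839]
tool_rot: [0.055, -3.141, 0.001]
contact_force: [-0.1, 0.1, -1.0]
opening: 0.0328
grip_force: 100.5
t 12.75 tcp [412.7 238.3 183.9] psi -178.0 tilt [-0. -0.] q [ 0.37 -0.28  2.   -0.    1.42 -1.24] F [-0.1  0.1 -1. ] open 32.8 grip 100.5
turn [-0.001 -0.001 -0.07 ] shift [-0.001  0.007  0.23 ]
```

```bash
python3 -m pendant '[0,0,-0.07,0,0.007,0.1,0.2, 0,0,-0.07,0,0.007,0.2,0.2, 0,0,-0.07,0,0.007,0.25,0.2, 0,0,-0.07,0,0.007,0.25,0.2, 0,0,-0.07,0,0.007,0.25,0.2]'
cat >> h.py <<'E'
def align(d,ys):
    """sleeve in hand (open end +x) against the stub ahead: midlines in the top view"""
    p=pose()[0]; P=cloud(d); X,Y,Z=P[...,0],P[...,1],P[...,2]; I=d["image"].astype(int)
    grey=(I.max(2)-I.min(2)<35)
    def line(m,zp,x,name):
        q=onplane(d,zp)[m][:,:2]; b=np.round(q[:,0]/.004); k=[i for i in np.unique(b) if (b==i).sum()>4]
        mid=np.array([[i*.004,(q[b==i,1].max()+q[b==i,1].min())/2] for i in k]); f=np.polyfit(mid[:,0],mid[:,1],1)
        print(name,"n",m.sum(),"yaw",np.degrees(np.arctan(f[0])).round(2),"y at x",x,np.polyval(f,x).round(4),"x range",np.percentile(q[:,0],[1,99]).round(4),"w",np.median([np.ptp(q[b==i,1]) for i in k]).round(4),"z",np.median(Z[m]).round(4))
        zf=np.polyfit(X[m],Z[m],1)[0]; print("   slope z",zf.round(3))
    zt=p[2]+.037
    line((X>p[0]+.045)&(X<p[0]+.11)&(abs(Y-p[1]-.005)<.03)&(abs(Z-zt)<.008)&grey,zt,.52,"sleeve")
    line((X>p[0]+.112)&(X<.585)&(abs(Y-ys)<.02)&(Z>.068)&(Z<.095)&grey,.082,.55,"stub")
E
python3 - <<'E'
from h import *
st();d=optics.get_image("top");align(d,.25)
E
```

```text
t: 13.38
tool_pos: [0.4136, 0.2414, 0.1105]
tool_rot: [-0.119, 3.137, 0.001]
contact_force: [-0.1, 0.9, -0.9]
opening: 0.0328
grip_force: 100.5
t 13.375 tcp [413.6 241.4 110.5] psi -175.65 tilt [0.002 0.001] q [ 0.37 -0.2   2.06 -0.    1.28 -1.27] F [-0.1  0.9 -0.9] open 32.8 grip 100.5
sleeve n 372 yaw 12.92 y at x 0.52 0.2506 x range [0.459  0.5162] w 0.0332 z 0.1463
   slope z 0.02
stub n 204 yaw 4.01 y at x 0.55 0.2498 x range [0.5331 0.5838] w 0.0215 z 0.0839
   slope z 0.06
```

Run:
```python
from h import *
d=optics.get_image("top");p=pose()[0];P=cloud(d);X,Y,Z=P[...,0],P[...,1],P[...,2]
for zb in (.008,.012):
  m=(X>p[0]+.045)&(X<p[0]+.12)&(abs(Y-p[1]-.005)<.04)&(abs(Z-.147)<zb)
  q=onplane(d,.1475)[m];print(rect(q))
b=np.round(q[:,0]/.008)
for i in np.unique(b): print(i*.008,(b==i).sum(),q[b==i,1].min().round(4),q[b==i,1].max().round(4))
cv2.imwrite("pics/t4.png",cv2.resize(d["image"][150:290,90:260,::-1],None,fx=4,fy=4))
```

```text
([487.4, 244.9, 58.7, 35.3, 3.4], 379)
([487.4, 245.0, 58.5, 35.4, 3.1], 393)
0.456 8 0.2258 0.2411
0.464 37 0.2259 0.246
0.47200000000000003 37 0.2263 0.2553
0.48 60 0.2267 0.2601
0.488 65 0.2272 0.2628
0.496 52 0.2275 0.2632
0.504 66 0.2282 0.2637
0.512 59 0.2285 0.2643
0.52 9 0.2288 0.2465
```

View pics/t4.png

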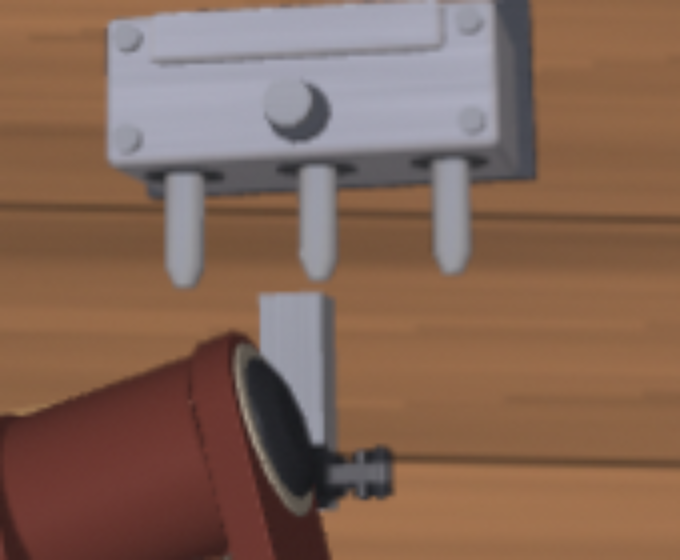

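The sleeve's open end is at crop (295,293), in line with the middle stub's tip at (318,280) once the height difference is allowed for. Lower to stub height and start on.

```bash
python3 -m pendant '[0,0,0,0,0,0.1,0.2, 0,0,0,0,0,0.181,0.2, 0,0,0,0,0,0.181,0.2, 0,0,0,0,0,0.181,0.2]'; python3 -m pendant '[0,0,0,-0.03,0,0,0.2, 0,0,0,-0.05,0,0,0.2, 0,0,0,-0.07,0,0,0.2, 0,0,0,-0.08,0,0,0.2, 0,0,0,-0.09,0,0,0.2, 0,0,0,-0.1,0,0,0.2, 0,0,0,-0.1,0,0,0.2]'
python3 - <<'E'
from h import *
st()
E
```

```text
t: 13.98
tool_pos: [0.4137, 0.2415, 0.0564]
tool_rot: [-0.121, 3.137, 0.001]
contact_force: [-0.2, -0.0, -1.5]
opening: 0.0325
grip_force: 100.5
t: 14.85
tool_pos: [0.4427, 0.2434, 0.0549]
tool_rot: [0.121, -3.139, -0.0]
contact_force: [-0.2, 0.0, -2.2]
opening: 0.0328
grip_force: 100.5
t 14.85 tcp [442.7 243.4  54.9] psi -175.59 tilt [-0.  0.] q [ 0.36 -0.05  2.03  0.    1.16 -1.29] F [-0.2  0.  -2.2] open 32.8 grip 100.5
```

```bash
python3 -m pendant '[0,0,0,-0.03,0,-0.003,0.2, 0,0,0,-0.06,0,-0.003,0.2, 0,0,0,-0.09,0,-0.003,0.2, 0,0,0,-0.12,0,-0.003,0.2, 0,0,0,-0.12,0,-0.003,0.2]'
python3 - <<'E'
from h import *
st()
E
```

```text
t: 15.48
tool_pos: [0.4792, 0.2462, 0.0559]
tool_rot: [-0.12, 3.139, 0.0]
contact_force: [0.4, -0.0, -1.6]
opening: 0.0329
grip_force: 100.5
t 15.475 tcp [479.2 246.2  55.9] psi -175.61 tilt [0. 0.] q [ 0.34  0.03  1.95  0.    1.16 -1.31] F [ 0.4 -0.  -1.6] open 32.9 grip 100.5
```

```bash
python3 -m pendant '[0,0,0,-0.03,0,0,0.2, 0,0,0,-0.05,0,0,0.2, 0,0,0,-0.06,0,0,0.2, 0,0,0,-0.065,0,0,0.2, 0,0,0,-0.065,0,0,0.2]';python3 -m pendant '[0,0,0,-0.01,0,0,0.2, 0,0,0,-0.015,0,0,0.2, 0,0,0,-0.015,0,0,0.2]'
python3 - <<'E'
from h import *
st()
E
```

```text
t: 16.1
tool_pos: [0.4972, 0.2476, 0.0555]
tool_rot: [0.121, -3.138, 0.0]
contact_force: [-1.6, -0.4, -0.9]
opening: 0.0329
grip_force: 100.6
t: 16.48
tool_pos: [0.4972, 0.2475, 0.0546]
tool_rot: [0.122, -3.126, 0.004]
contact_force: [-18.9, -2.6, 8.4]
opening: 0.0327
grip_force: 101.9
t 16.475 tcp [497.2 247.5  54.6] psi -175.53 tilt [-0.013 -0.003] q [ 0.33  0.07  1.9   0.    1.18 -1.32] F [-18.9  -2.6   8.4] open 32.7 grip 101.9
```

Firm 19 N stop at the expected depth, so the sleeve is home. Release, lift, check.

```bash
python3 -m pendant '[0,0,0,0.012,0,0,0.2, 0,0,0,0.012,0,0,0.65, 0,0,0,0.012,0,0,0.65, 0,0,0,0.012,0,0,0.65, 0,0,0,0.012,0,0,0.65, 0,0,0,0.012,0,-0.2,0.65, 0,0,0,0.012,0,-0.4,0.65, 0,0,0,-0.3,0.012,-0.43,0.65, 0,0,1,0.3,-0.2,-0.45,0.65, 0,0,1,0.3,-0.4,-0.45,0.65, 0,0,1,0.3,-0.6,-0.45,0.65, 0,0,1,0.3,-0.6,-0.45,0.65]'
python3 - <<'E'
from h import *
st();d=optics.get_image("top");P=cloud(d);X,Y,Z=P[...,0],P[...,1],P[...,2]
m=(abs(X-.53)<.07)&(abs(Y-.247)<.03)&(Z>.085)&(Z<.098); print("sleeve",rect(onplane(d,.092)[m]),np.median(Z[m]))
m=(abs(X-.6)<.12)&(abs(Y)<.15)&(Z>.05)&(Z<.07)&(d["image"].max(2)<60);print("mallet",rect(onplane(d,.06)[m]))
go(553,-334,190,0.5)
E
```

```text
t: 17.98
tool_pos: [0.4258, 0.0603, 0.1908]
tool_rot: [0.695, 3.063, -0.0]
contact_force: [0.0, -0.4, 1.3]
opening: 0.0557
grip_force: 0.0
t 17.975 tcp [425.8  60.3 190.8] psi 154.44 tilt [ 0.001 -0.   ] q [-0.03 -0.42  2.09 -0.    1.47 -1.16] F [ 0.  -0.4  1.3] open 55.7 grip 0.0
sleeve ([540.1, 251.7, 120.2, 40.3, 5.2], 758) 0.08987894476204222
mallet ([646.1, -59.4, 158.6, 48.0, -88.6], 374)
turn [0.    0.014 5.122] shift [-0.951 -0.98   0.008]
```

```bash
python3 -m pendant '[0,0,0.3,-0.15,-0.15,0,0.65, 0,0,0.6,-0.3,-0.3,0,0.65, 0,0,0.9,-0.45,-0.45,0,0.65, 0,0,1,-0.6,-0.6,0,0.65, 0,0,1,-0.75,-0.75,0,0.65, 0,0,1,-0.9,-0.9,0,0.65, 0,0,1,-0.95,-0.98,0,0.65, 0,0,1,-0.95,-0.98,0,0.65]'; for i in 1 2 3; do python3 -m pendant '[0,0,0.35,0,0,0,0.65, 0,0,0.7,0,0,0,0.65, 0,0,1,0,0,0,0.65, 0,0,1,0,0,0,0.65]' >/dev/null; done; python3 -m pendant '[0,0,0.35,0,0,0,0.65, 0,0,0.7,0,0,0,0.65, 0,0,1,0,0,0,0.65, 0,0,1,0,0,0,0.65]'
python3 - <<'E'
from h import *
st(); go(553,-334,52.5,0.5)
E
```

```text
t: 19.02
tool_pos: [0.5566, -0.329, 0.1903]
tool_rot: [-1.469, -2.777, 0.0]
contact_force: [-0.0, 0.9, -0.1]
opening: 0.0551
grip_force: 0.0
t: 21.02
tool_pos: [0.5566, -0.3264, 0.1908]
tool_rot: [-3.139, -0.13, 0.0]
contact_force: [-0.1, 0.6, -0.1]
opening: 0.0554
grip_force: 0.0
t 21.025 tcp [ 556.6 -326.4  190.8] psi 4.76 tilt [-0.  0.] q [-0.65  0.13  1.6   0.    1.41  0.84] F [-0.1  0.6 -0.1] open 55.4 grip 0.0
turn [-0.     0.     0.142] shift [-0.014  0.024  0.461]
```

```bash
python3 -m pendant '[0,0,0.14,-0.014,0.024,0,0.65, 0,0,0.14,-0.014,0.024,0.1,0.65, 0,0,0.14,-0.014,0.024,0.2,0.65, 0,0,0.14,-0.014,0.024,0.3,0.65, 0,0,0.14,-0.014,0.024,0.38,0.65, 0,0,0.14,-0.014,0.024,0.43,0.65, 0,0,0.14,-0.014,0.024,0.461,0.65, 0,0,0.14,-0.014,0.024,0.461,0.65]' 60
python3 - <<'E'
from h import *
st()
E
python3 -m pendant '[0,0,0,0,0,0,0.2, 0,0,0,0,0,0,0.2, 0,0,0,0,0,0,0.2, 0,0,0,0,0,0,0.2, 0,0,0,0,0,0,0.2, 0,0,0,0,0,0,0.2]'
```

```text
t: 22.02
tool_pos: [0.5529, -0.334, 0.0523]
tool_rot: [-3.141, -0.008, 0.001]
contact_force: [-0.3, -0.1, -0.1]
opening: 0.0556
grip_force: 0.0
t 22.025 tcp [ 552.9 -334.    52.3] psi 0.29 tilt [-0.  0.] q [-0.66  0.27  1.69  0.    1.19  0.91] F [-0.3 -0.1 -0.1] open 55.6 grip 0.0
t: 22.78
tool_pos: [0.5537, -0.3348, 0.0539]
tool_rot: [3.14, 0.006, 0.003]
contact_force: [-1.0, -0.0, 4.7]
opening: 0.0334
grip_force: 60.3
```

```bash
python3 -m pendant '[0,0,0,-0.03,0,0,0.2, 0,0,0,-0.08,0,0,0.2, 0,0,0,-0.14,0,0,0.2, 0,0,0,-0.2,0,0,0.2, 0,0,0,-0.26,0,0,0.2, 0,0,0,-0.32,0,0,0.2, 0,0,0,-0.32,0,-0.2,0.2, 0,0,0,-0.32,0,-0.4,0.2, 0,0,0,-0.32,0,-0.46,0.2, 0,0,0,-0.32,0,-0.46,0.2]' 80; python3 -m pendant '[0,0,-0.35,0,0,0,0.2, 0,0,-0.7,0,0,0,0.2, 0,0,-1,0,0,0,0.2, 0,0,-1,0,0,0,0.2]';python3 -m pendant '[0,0,-0.35,0,0,0,0.2, 0,0,-0.7,0,0,0,0.2, 0,0,-1,0,0,0,0.2, 0,0,-1,0,0,0,0.2]'
python3 - <<'E'
from h import *
st(); inhand(optics.get_image("top")); go(441,-50,190,92.5)
E
```

```text
t: 24.02
tool_pos: [0.456, -0.3344, 0.1899]
tool_rot: [-3.141, -0.006, 0.002]
contact_force: [0.7, 0.8, -2.7]
opening: 0.0331
grip_force: 80.1
t: 24.52
tool_pos: [0.4551, -0.333, 0.1861]
tool_rot: [-3.028, -0.814, 0.007]
contact_force: [-0.4, -1.1, -2.6]
opening: 0.0333
grip_force: 80.0
t: 25.02
tool_pos: [0.456, -0.3338, 0.1882]
tool_rot: [-2.718, -1.569, 0.002]
contact_force: [0.4, 0.4, -1.6]
opening: 0.0332
grip_force: 80.0
t 25.025 tcp [ 456.  -333.8  188.2] psi 59.99 tilt [-0.003  0.002] q [-0.76 -0.06  1.79 -0.    1.41 -0.24] F [ 0.4  0.4 -1.6] open 33.2 grip 80.0
n 594 end at 101.1 slope z -0.005 top z at 60: 37.0 across slope -0.033 c at 60 -1.7
turn [-0.005 -0.003 -1.084] shift [ 0.794 -0.517 -0.003]
```

```bash
python3 -m pendant '[0,0,-0.3,0.15,-0.1,0,0.2, 0,0,-0.6,0.3,-0.2,0,0.2, 0,0,-0.9,0.45,-0.3,0,0.2, 0,0,-1,0.6,-0.39,0,0.2, 0,0,-1,0.788,-0.514,0,0.2, 0,0,-1,0.788,-0.514,0,0.2, 0,0,-1,0.788,-0.514,0,0.2]'
python3 - <<'E'
from h import *
st();go(441,-52,53,92.5)
E
```

```text
t: 25.95
tool_pos: [0.4404, -0.0526, 0.1902]
tool_rot: [2.218, 2.225, -0.001]
contact_force: [0.2, 0.7, -1.9]
opening: 0.0328
grip_force: 79.9
t 25.95 tcp [440.4 -52.6 190.2] psi 90.18 tilt [-0.    -0.001] q [-0.29 -0.38  2.06 -0.    1.46 -0.29] F [ 0.2  0.7 -1.9] open 32.8 grip 79.9
turn [-0.001  0.001 -0.077] shift [0.002 0.002 0.457]
```

```bash
python3 -m pendant '[0,0,-0.08,0.002,0.002,0.15,0.2, 0,0,-0.08,0.002,0.002,0.25,0.2, 0,0,-0.08,0.002,0.002,0.3,0.2, 0,0,-0.08,0.002,0.002,0.34,0.2, 0,0,-0.08,0.002,0.002,0.37,0.2, 0,0,-0.08,0.002,0.002,0.4,0.2, 0,0,-0.08,0.002,0.002,0.42,0.2, 0,0,-0.08,0.002,0.002,0.435,0.2, 0,0,-0.08,0.002,0.002,0.447,0.2, 0,0,-0.08,0.002,0.002,0.46,0.2, 0,0,-0.08,0.002,0.002,0.46,0.2]' 100; python3 -m pendant '[0,0,0,0,0,0,0.65, 0,0,0,0,0,0,0.65, 0,0,0,0,0,0,0.65, 0,0,0,0,0,0,0.65, 0,0,0,0,0,-0.2,0.65, 0,0,0,0,0,-0.3,0.65, 0,0,0,0,0,-0.33,0.65, 0,0,0,0,0,-0.33,0.65]'
python3 - <<'E'
from h import *
st()
d=optics.get_image("side");P=cloud(d);X,Y,Z=P[...,0],P[...,1],P[...,2];I=d["image"].max(2)
m=(abs(X-.44)<.014)&(Y>-.08)&(Y<.08)&(Z>.056)&(Z<.098)
m2=m&(I<60); print("dark",m2.sum(),P[m2].mean(0))
m3=m&(Z>.085);print("top y range",np.percentile(Y[m3],[1,99]),np.median(Z[m3]),rect(onplane(d,.092)[m3]))
E
```

```text
t: 27.32
tool_pos: [0.4416, -0.0522, 0.0539]
tool_rot: [-2.169, -2.272, 0.0]
contact_force: [-6.3, -0.1, 11.8]
opening: 0.0333
grip_force: 100.1
t: 28.32
tool_pos: [0.4411, -0.0521, 0.1511]
tool_rot: [-2.17, -2.272, 0.0]
contact_force: [-0.8, -1.2, -1.4]
opening: 0.0554
grip_force: 0.0
t 28.325 tcp [441.1 -52.1 151.1] psi 92.62 tilt [-0.  0.] q [-0.29 -0.34  2.1   0.    1.38 -0.33] F [-0.8 -1.2 -1.4] open 55.4 grip 0.0
dark 48 [0.43632971 0.04918743 0.07805049]
top y range [-0.06947883  0.05088529] 0.09250841083549355 ([439.9, -7.9, 126.4, 28.3, 89.6], 432)
```

```bash
python3 -m pendant '[0,0,0,0.13,0.003,0,0.65, 0,0,0,0.273,0.006,0,0.65, 0,0,0,0.273,0.006,0.1,0.65, 0,0,0,0.273,0.006,0.2,0.65, 0,0,0,0.273,0.006,0.28,0.65, 0,0,0,0.273,0.006,0.32,0.65, 0,0,0,0.273,0.006,0.32,0.65, 0,0,0,0.273,0.006,0.32,0.2, 0,0,0,0.273,0.006,0.32,0.2, 0,0,0,0.273,0.006,0.32,0.2, 0,0,0,0.273,0.006,0.32,0.2, 0,0,0,0.273,0.006,0.32,0.2]' 100; python3 -m pendant '[0,0,0,0,0,-0.05,0.2, 0,0,0,0,0,-0.1,0.2, 0,0,0,0,0,-0.2,0.2, 0,0,0,0,0,-0.3,0.2, 0,0,0,0,0,-0.4,0.2, 0,0,0,0,0,-0.43,0.2, 0,0,0,0,0,-0.43,0.2]'
python3 - <<'E'
from h import *
st();go(420,161.8,183,184.2)
E
```

```text
t: 29.88
tool_pos: [0.4396, 0.0298, 0.0566]
tool_rot: [2.17, 2.271, 0.001]
contact_force: [-4.5, 0.7, 5.8]
opening: 0.0327
grip_force: 98.8
t: 30.75
tool_pos: [0.4398, 0.0297, 0.1855]
tool_rot: [2.169, 2.27, 0.002]
contact_force: [-0.2, 0.0, -2.1]
opening: 0.033
grip_force: 100.3
t 30.75 tcp [439.8  29.7 185.5] psi 92.62 tilt [ 0.002 -0.   ] q [-0.1  -0.39  2.08 -0.    1.45 -0.15] F [-0.2  0.  -2.1] open 33.0 grip 100.3
turn [ 3.000e-03  4.000e-03 -3.053e+00] shift [ 0.443 -0.046  0.008]
```

```bash
python3 -m pendant '[0,0,-0.3,0.15,-0.02,0,0.2, 0,0,-0.6,0.3,-0.04,0,0.2, 0,0,-0.9,0.443,-0.046,0,0.2, 0,0,-1,0.443,-0.046,0,0.2, 0,0,-1,0.443,-0.046,0,0.2]'; python3 -m pendant '[0,0,-0.33,0,0,0,0.2, 0,0,-0.66,0,0,0,0.2, 0,0,-1,0,0,0,0.2, 0,0,-1,0,0,0,0.2]'; python3 -m pendant '[0,0,-0.33,0,0,0,0.2, 0,0,-0.66,0,0,0,0.2, 0,0,-1,0,0,0,0.2, 0,0,-1,0,0,0,0.2]'
python3 - <<'E'
from h import *
st();go(420,161.8,110,184.2)
E
```

```text
t: 31.38
tool_pos: [0.4184, 0.1622, 0.1827]
tool_rot: [-1.506, -2.754, 0.003]
contact_force: [0.5, 0.1, -2.5]
opening: 0.0329
grip_force: 100.4
t: 31.88
tool_pos: [0.419, 0.1613, 0.1836]
tool_rot: [-0.749, -3.05, 0.001]
contact_force: [0.2, 0.4, -2.8]
opening: 0.0327
grip_force: 100.4
t: 32.38
tool_pos: [0.4192, 0.1616, 0.184]
tool_rot: [0.063, -3.14, 0.0]
contact_force: [-0.4, -0.3, -2.3]
opening: 0.0329
grip_force: 100.4
t 32.375 tcp [419.2 161.6 184. ] psi -177.7 tilt [-0.001 -0.   ] q [ 0.2  -0.36  2.06 -0.    1.44 -1.41] F [-0.4 -0.3 -2.3] open 32.9 grip 100.4
turn [-0.    -0.002 -0.063] shift [-0.003  0.001  0.247]
```

```bash
python3 -m pendant '[0,0,-0.065,0,0.001,0.1,0.2, 0,0,-0.065,0,0.001,0.2,0.2, 0,0,-0.065,0,0.001,0.25,0.2, 0,0,-0.065,0,0.001,0.25,0.2, 0,0,-0.065,0,0.001,0.25,0.2]'
python3 - <<'E'
from h import *
st();d=optics.get_image("top");align(d,.171)
p=pose()[0];P=cloud(d);X,Y,Z=P[...,0],P[...,1],P[...,2]
m=(X>p[0]+.045)&(X<p[0]+.12)&(abs(Y-p[1]-.005)<.04)&(abs(Z-.147)<.008)
q=onplane(d,.1475)[m];print(rect(q)); k=abs(q[:,0]-.508)<.006; print(q[k,1].min(),q[k,1].max())
E
```

```text
t: 33.0
tool_pos: [0.4203, 0.1624, 0.1108]
tool_rot: [-0.123, 3.137, 0.001]
contact_force: [0.2, -0.7, -2.0]
opening: 0.0329
grip_force: 100.4
t 33.0 tcp [420.3 162.4 110.8] psi -175.5 tilt [0.002 0.   ] q [ 0.2  -0.28  2.12 -0.    1.29 -1.45] F [ 0.2 -0.7 -2. ] open 32.9 grip 100.4
sleeve n 212 yaw -11.94 y at x 0.52 0.1663 x range [0.4867 0.5224] w 0.0309 z 0.1464
   slope z 0.005
stub n 167 yaw 3.67 y at x 0.55 0.1717 x range [0.5396 0.5853] w 0.0191 z 0.0838
   slope z 0.083
([504.9, 167.5, 35.6, 33.0, 2.7], 214)
0.15303303908989666 0.1844101786406674
```

Aligned to about 1 mm. Lower and push on in stages.

```bash
python3 -m pendant '[0,0,0,0,0,0.1,0.2, 0,0,0,0,0,0.181,0.2, 0,0,0,0,0,0.181,0.2, 0,0,0,0,0,0.181,0.2]'; python3 -m pendant '[0,0,0,-0.03,0,0,0.2, 0,0,0,-0.05,0,-0.002,0.2, 0,0,0,-0.07,0,-0.003,0.2, 0,0,0,-0.08,0,-0.003,0.2, 0,0,0,-0.09,0,-0.003,0.2, 0,0,0,-0.1,0,-0.003,0.2, 0,0,0,-0.1,0,-0.003,0.2]'
python3 - <<'E'
from h import *
st()
E
```

```text
t: 33.55
tool_pos: [0.4206, 0.1625, 0.0569]
tool_rot: [-0.125, 3.136, 0.001]
contact_force: [-0.2, 0.5, -1.6]
opening: 0.0329
grip_force: 100.4
t: 34.42
tool_pos: [0.4493, 0.1646, 0.0561]
tool_rot: [0.125, -3.139, -0.0]
contact_force: [-0.7, 0.2, -2.3]
opening: 0.0325
grip_force: 100.4
t 34.425 tcp [449.3 164.6  56.1] psi -175.43 tilt [-0. -0.] q [ 0.2  -0.12  2.09  0.    1.17 -1.46] F [-0.7  0.2 -2.3] open 32.5 grip 100.4
```

```bash
python3 -m pendant '[0,0,0,-0.03,0,0,0.2, 0,0,0,-0.06,0,0,0.2, 0,0,0,-0.09,0,0,0.2, 0,0,0,-0.12,0,0,0.2, 0,0,0,-0.12,0,0,0.2]'; python3 -m pendant '[0,0,0,-0.03,0,0,0.2, 0,0,0,-0.05,0,0,0.2, 0,0,0,-0.06,0,0,0.2, 0,0,0,-0.065,0,0,0.2, 0,0,0,-0.065,0,0,0.2]'
python3 - <<'E'
from h import *
st()
E
```

```text
t: 35.05
tool_pos: [0.4859, 0.1675, 0.0562]
tool_rot: [-0.125, 3.139, 0.0]
contact_force: [0.3, 0.3, -2.8]
opening: 0.0329
grip_force: 100.4
t: 35.67
tool_pos: [0.5038, 0.1689, 0.0557]
tool_rot: [0.125, -3.137, 0.0]
contact_force: [-3.2, -1.0, -0.6]
opening: 0.0327
grip_force: 100.6
t 35.675 tcp [503.8 168.9  55.7] psi -175.42 tilt [-0.002 -0.   ] q [ 0.18  0.01  1.97  0.    1.17 -1.47] F [-3.2 -1.  -0.6] open 32.7 grip 100.6
```

```bash
python3 -m pendant '[0,0,0,-0.01,0,0,0.2, 0,0,0,-0.015,0,0,0.2, 0,0,0,-0.015,0,0,0.2]'; python3 -m pendant '[0,0,0,0.012,0,0,0.2, 0,0,0,0.012,0,0,0.65, 0,0,0,0.012,0,0,0.65, 0,0,0,0.012,0,0,0.65, 0,0,0,0.012,0,0,0.65, 0,0,0,0.012,0,-0.2,0.65, 0,0,0,0.012,0,-0.4,0.65, 0,0,0,0.2,0,-0.5,0.65, 0,0,1,0.3,0,-0.5,0.65, 0,0,1,0.3,0,-0.5,0.65, 0,0,1,0.3,0,-0.5,0.65]'
python3 - <<'E'
from h import *
st();d=optics.get_image("top");P=cloud(d);X,Y,Z=P[...,0],P[...,1],P[...,2];I=d["image"].astype(int)
for y in(.247,.17):
  m=(abs(X-.53)<.07)&(abs(Y-y)<.026)&(Z>.085)&(Z<.098); print("sleeve",rect(onplane(d,.092)[m]))
cv2.imwrite("pics/t5.png",d["image"][:,:,::-1]);np.save("pics/t5.npy",d,allow_pickle=True)
m=(abs(X-.62)<.12)&(abs(Y)<.11)&(Z>.05)&(Z<.068)&(I.max(2)<60)&(I[...,2]-I[...,0]<15);print("mallet",rect(onplane(d,.06)[m]))
m=(abs(X-.56)<.12)&(abs(Y)<.11)&(Z>.03)&(Z<.055)&(I[...,0]-I[...,2]>30);print("handle",rect(onplane(d,.041)[m]))
E
```

```text
t: 36.05
tool_pos: [0.5037, 0.1689, 0.0548]
tool_rot: [0.126, -3.125, 0.003]
contact_force: [-20.9, -3.1, 10.3]
opening: 0.0333
grip_force: 102.0
t: 37.42
tool_pos: [0.4192, 0.1623, 0.2065]
tool_rot: [0.699, 3.062, 0.001]
contact_force: [0.9, -1.5, 0.4]
opening: 0.0554
grip_force: 0.0
t 37.425 tcp [419.2 162.3 206.5] psi 154.29 tilt [0.001 0.   ] q [ 0.2  -0.38  2.03  0.    1.48 -0.92] F [ 0.9 -1.5  0.4] open 55.4 grip 0.0
sleeve ([547.4, 249.7, 105.3, 36.4, 5.0], 660)
sleeve ([542.7, 171.4, 112.6, 32.8, 4.5], 631)
mallet ([644.8, -3.5, 48.0, 46.9, 1.4], 368)
handle ([598.0, -1.2, 155.4, 34.1, 8.4], 386)
```

View pics/t5.png

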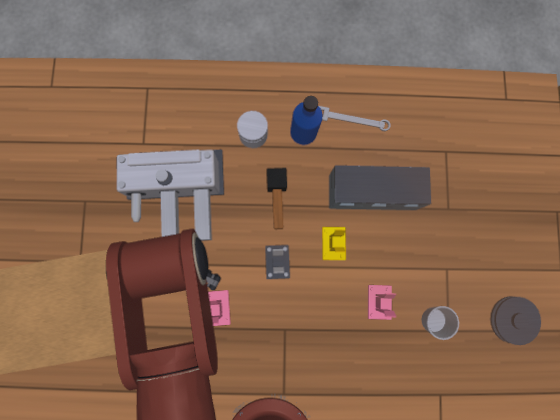

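Both sleeves are on, at (170,213) and (202,213), and the mallet hasn't moved. Next: fetch the mallet.

```bash
python3 -c "
from h import *
go(584,-6.3,150,182.7)"
```

```text
turn [ 0.001  0.002 -0.952] shift [-0.739 -0.266  0.188]
```

```bash
python3 -m pendant '[0,0,-0.3,-0.1,-0.12,0,0.65, 0,0,-0.6,-0.2,-0.266,0,0.65, 0,0,-0.952,-0.4,-0.266,0.1,0.65, 0,0,-0.952,-0.6,-0.266,0.15,0.65, 0,0,-0.952,-0.739,-0.266,0.188,0.65, 0,0,-0.952,-0.739,-0.266,0.188,0.65, 0,0,-0.952,-0.739,-0.266,0.188,0.65]' 120
python3 - <<'E'
from h import *
st();go(584,-6.3,10,182.7)
E
```

```text
t: 38.35
tool_pos: [0.585, -0.0049, 0.1495]
tool_rot: [0.087, -3.14, -0.001]
contact_force: [-0.4, -0.1, -0.8]
opening: 0.0557
grip_force: 0.0
t 38.35 tcp [585.   -4.9 149.5] psi -176.82 tilt [-0.001  0.   ] q [-0.14  0.02  1.78  0.    1.34 -1.76] F [-0.4 -0.1 -0.8] open 55.7 grip 0.0
turn [ 0.001 -0.002  0.016] shift [ 0.003 -0.005  0.465]
```

```bash
python3 -m pendant '[0,0,0.015,0,-0.005,0.15,0.65, 0,0,0.015,0,-0.005,0.3,0.65, 0,0,0.015,0,-0.005,0.4,0.65, 0,0,0.015,0,-0.005,0.44,0.65, 0,0,0.015,0,-0.005,0.462,0.65, 0,0,0.015,0,-0.005,0.462,0.65, 0,0,0.015,0,-0.005,0.462,0.05, 0,0,0.015,0,-0.005,0.462,0.05, 0,0,0.015,0,-0.005,0.462,0.05, 0,0,0.015,0,-0.005,0.462,0.05, 0,0,0.015,0,-0.005,0.462,0.05, 0,0,0.015,0,-0.005,0.462,0.05]' 120; python3 -m pendant '[0,0,0,0,0,-0.1,0.05, 0,0,0,0,0,-0.25,0.05, 0,0,0,0,0,-0.45,0.05, 0,0,0,0,0,-0.6,0.05, 0,0,0,0,0,-0.68,0.05, 0,0,0,0,0,-0.68,0.05, 0,0,0,0,0,-0.68,0.05]'
python3 - <<'E'
from h import *
st();d=optics.get_image("side");cv2.imwrite("pics/s6.png",cv2.resize(d["image"][100:300,150:350,::-1],None,fx=3,fy=3))
E
```

```text
t: 39.85
tool_pos: [0.5863, -0.0068, 0.0126]
tool_rot: [-0.073, 3.139, -0.001]
contact_force: [-2.5, -0.5, 6.1]
opening: 0.0222
grip_force: 117.4
t: 40.72
tool_pos: [0.5841, -0.0064, 0.2125]
tool_rot: [0.073, -3.137, -0.001]
contact_force: [-0.6, 0.3, -5.2]
opening: 0.0225
grip_force: 117.9
t 40.725 tcp [584.1  -6.4 212.5] psi -177.32 tilt [-0.004  0.001] q [-0.14 -0.03  1.73  0.    1.45 -1.76] F [-0.6  0.3 -5.2] open 22.5 grip 117.9
```

View pics/s6.png

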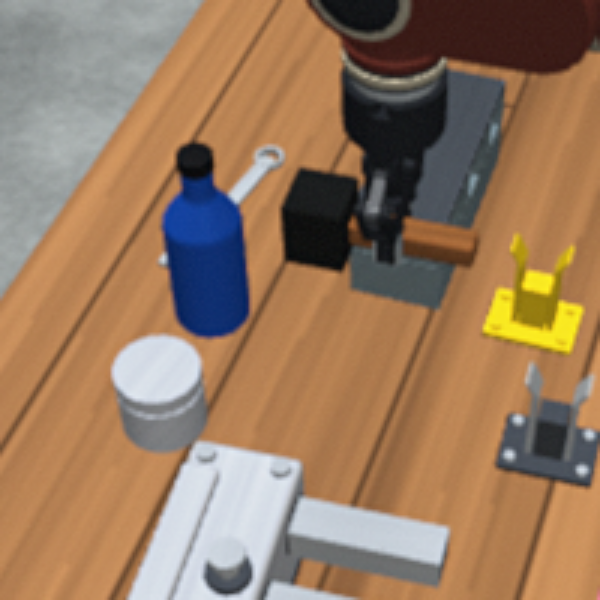

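The mallet is held level, with its head at crop (320,220). Move it over the pin.

```bash
python3 -m pendant '[0,0,0,0.01,0.15,0,0.05, 0,0,0,0.02,0.3,0,0.05, 0,0,0,0.026,0.45,0,0.05, 0,0,0,0.026,0.6,0,0.05, 0,0,0,0.026,0.75,0,0.05, 0,0,0,0.026,0.866,0,0.05, 0,0,0,0.026,0.866,0,0.05, 0,0,0,0.026,0.866,0,0.05]'
python3 - <<'E'
from h import *
st();d=optics.get_image("top");P=cloud(d);X,Y,Z=P[...,0],P[...,1],P[...,2];I=d["image"].astype(int)
m=(abs(X-.62)<.1)&(abs(Y-.25)<.1)&(Z>.24)&(Z<.29)&(I.max(2)<60);print("head",rect(P[m]),np.median(Z[m]))
d=optics.get_image("side");P=cloud(d);X,Y,Z=P[...,0],P[...,1],P[...,2];I=d["image"].astype(int)
m=(abs(X-.62)<.05)&(abs(Y-.27)<.05)&(Z>.17)&(Z<.29)&(I.max(2)<60);print("side",np.percentile(P[m],[1,50,99],axis=0).round(4))
cv2.imwrite("pics/s7.png",cv2.resize(d["image"][180:380,140:340,::-1],None,fx=3,fy=3))
E
```

```text
t: 41.78
tool_pos: [0.5647, 0.2521, 0.2131]
tool_rot: [0.074, -3.138, 0.002]
contact_force: [0.3, -0.0, -3.0]
opening: 0.022
grip_force: 118.6
t 41.775 tcp [564.7 252.1 213.1] psi -177.32 tilt [-0.003 -0.001] q [ 0.3   0.05  1.65 -0.    1.45 -1.32] F [ 0.3 -0.  -3. ] open 22.0 grip 118.6
head ([600.1, 231.7, 102.6, 31.7, 16.6], 412) 0.25975857978220007
side [[0.5969 0.2325 0.2073]
 [0.6187 0.2716 0.2592]
 [0.6442 0.2805 0.2642]]
```

View pics/s7.png

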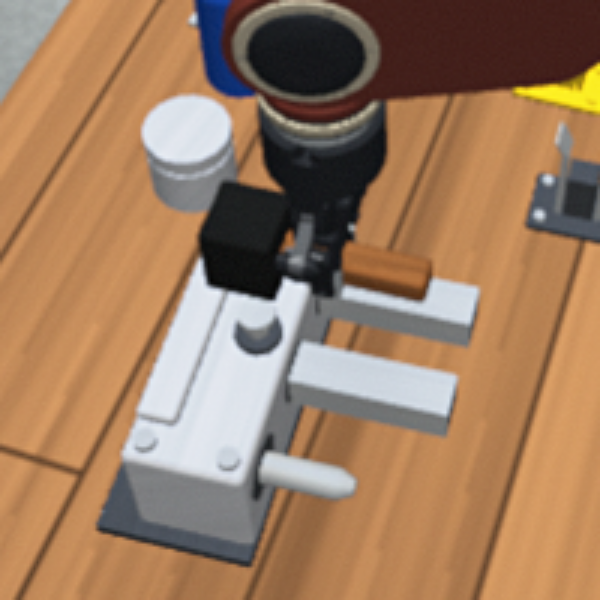

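Head is centred over the pin: x 0.597–0.644, left face at y 0.28, underside about 0.20 m. Press down in stages.

```bash
python3 -m pendant '[0,0,0,0,0,0.08,0.05, 0,0,0,0,0,0.13,0.05, 0,0,0,0,0,0.155,0.05, 0,0,0,0,0,0.175,0.05, 0,0,0,0,0,0.19,0.05, 0,0,0,0,0,0.205,0.05, 0,0,0,0,0,0.22,0.05, 0,0,0,0,0,0.23,0.05, 0,0,0,0,0,0.23,0.05]' 120
python3 - <<'E'
from h import *
st()
E
```

```text
t: 43.0
tool_pos: [0.5664, 0.2529, 0.1476]
tool_rot: [-0.074, 3.138, 0.001]
contact_force: [-2.9, -1.7, 4.9]
opening: 0.0225
grip_force: 119.6
t 43.0 tcp [566.4 252.9 147.6] psi -177.31 tilt [0.003 0.001] q [ 0.3   0.1   1.7  -0.    1.33 -1.32] F [-2.9 -1.7  4.9] open 22.5 grip 119.6
```

```bash
python3 -m pendant '[0,0,0,0,0,0.01,0.05, 0,0,0,0,0,0.02,0.05, 0,0,0,0,0,0.03,0.05, 0,0,0,0,0,0.03,0.05]'; python3 -m pendant '[0,0,0,0,0,0.01,0.05, 0,0,0,0,0,0.01,0.05, 0,0,0,0,0,0.01,0.05]'
python3 - <<'E'
from h import *
st()
d=optics.get_image("side");P=cloud(d);X,Y,Z=P[...,0],P[...,1],P[...,2];I=d["image"].astype(int)
m=(abs(X-.62)<.05)&(abs(Y-.27)<.05)&(Z>.1)&(Z<.29)&(I.max(2)<60);print("side",np.percentile(P[m],[1,50,99],axis=0).round(4))
E
```

```text
t: 43.5
tool_pos: [0.5667, 0.2531, 0.142]
tool_rot: [-0.074, 3.137, 0.001]
contact_force: [-10.6, -3.8, 17.9]
opening: 0.0223
grip_force: 121.7
t: 43.88
tool_pos: [0.5674, 0.2535, 0.1416]
tool_rot: [-0.074, 3.135, 0.002]
contact_force: [-15.1, -3.5, 26.5]
opening: 0.0221
grip_force: 122.7
t 43.875 tcp [567.4 253.5 141.6] psi -177.31 tilt [0.006 0.001] q [ 0.3   0.11  1.71 -0.    1.32 -1.32] F [-15.1  -3.5  26.5] open 22.1 grip 122.7
side [[0.5709 0.2359 0.1365]
 [0.6186 0.2749 0.19  ]
 [0.6453 0.3135 0.2858]]
```

Hard stop at 26 N with the face about 20 mm lower, so the pin is down. Lift and take the mallet back.

```bash
python3 -m pendant '[0,0,0,0,0,-0.1,0.05, 0,0,0,0,0,-0.2,0.05, 0,0,0,0,0,-0.27,0.05, 0,0,0,-0.02,-0.2,-0.27,0.05, 0,0,0,-0.02,-0.4,-0.27,0.05, 0,0,0,-0.02,-0.6,-0.27,0.05, 0,0,0,-0.02,-0.75,-0.27,0.05, 0,0,0,-0.02,-0.866,-0.27,0.05, 0,0,0,-0.02,-0.866,-0.27,0.05, 0,0,0,-0.02,-0.866,-0.27,0.05]'
python3 - <<'E'
from h import *
st();d=optics.get_image("top");P=cloud(d);X,Y,Z=P[...,0],P[...,1],P[...,2]
m=(abs(X-.625)<.03)&(abs(Y-.255)<.03)&(Z>.12)&(Z<.17); print("pin top",m.sum(),np.median(Z[m]))
for y in(.249,.171):
  m=(abs(X-.54)<.075)&(abs(Y-y)<.026)&(Z>.085)&(Z<.098); print("sleeve",rect(onplane(d,.092)[m]))
d=optics.get_image("side");P=cloud(d);X,Y,Z=P[...,0],P[...,1],P[...,2];I=d["image"].astype(int)
m=(abs(X-.64)<.06)&(abs(Y)<.06)&(Z>.12)&(Z<.29)&(I.max(2)<60);print("head z",np.percentile(Z[m],[1,99]).round(4))
go(584,-6,14,182.7)
E
```

```text
t: 45.18
tool_pos: [0.5833, -0.0063, 0.2143]
tool_rot: [0.073, -3.14, -0.001]
contact_force: [-0.5, -0.0, -3.4]
opening: 0.022
grip_force: 119.1
t 45.175 tcp [583.3  -6.3 214.3] psi -177.33 tilt [-0.001  0.001] q [-0.14 -0.03  1.73  0.    1.45 -1.76] F [-0.5 -0.  -3.4] open 22.0 grip 119.1
pin top 183 0.12823449348333127
sleeve ([541.0, 243.7, 120.5, 49.8, 6.1], 764)
sleeve ([548.4, 165.1, 123.1, 52.2, 5.5], 721)
head z [0.209  0.2861]
turn [ 0.001 -0.001  0.002] shift [-0.002 -0.001  0.669]
```

Pin now reads about 18 mm lower than before. Set the mallet down.

```bash
python3 -m pendant '[0,0,0,0,0,0.2,0.05, 0,0,0,0,0,0.4,0.05, 0,0,0,0,0,0.55,0.05, 0,0,0,0,0,0.62,0.05, 0,0,0,0,0,0.65,0.05, 0,0,0,0,0,0.665,0.05, 0,0,0,0,0,0.672,0.05, 0,0,0,0,0,0.672,0.05]'; python3 -m pendant '[0,0,0,0,0,0,0.65, 0,0,0,0,0,0,0.65, 0,0,0,0,0,0,0.65, 0,0,0,0,0,0,0.65, 0,0,0,0,0,-0.15,0.65, 0,0,0,0,0,-0.35,0.65, 0,0,0,0.2,0,-0.6,0.65, 0,0,0,0.4,0,-0.7,0.65, 0,0,0,0.7,0,-0.7,0.65, 0,0,0,0.7,0,-0.7,0.65, 0,0,0,0.7,0,-0.7,0.65, 0,0,0,0.7,0,-0.7,0.65]'
python3 - <<'E'
from h import *
st();d=optics.get_image("top");P=cloud(d);X,Y,Z=P[...,0],P[...,1],P[...,2];I=d["image"].astype(int)
m=(abs(X-.62)<.12)&(abs(Y)<.11)&(Z>.05)&(Z<.068)&(I.max(2)<60)&(I[...,2]-I[...,0]<15);print("mallet",rect(onplane(d,.06)[m]))
m=(abs(X-.625)<.02)&(abs(Y-.255)<.02)&(Z>.122)&(Z<.17); print("pin top",m.sum(),np.median(Z[m]),np.percentile(Z[m],80))
for s in(60,):
  for y,xc in((.249,.54),(.171,.546)):
    m=(abs(X-xc)<.075)&(abs(Y-y)<.022)&(Z>.087)&(Z<.095)&(X<.598); q=onplane(d,.092)[m]; print("sleeve x",np.percentile(q[:,0],[.5,99.5]),rect(q))
cv2.imwrite("pics/t8.png",d["image"][:,:,::-1])
E
```

```text
t: 46.28
tool_pos: [0.5845, -0.0068, 0.0148]
tool_rot: [-0.073, 3.139, -0.001]
contact_force: [-0.4, 0.7, -3.4]
opening: 0.0219
grip_force: 119.1
t: 47.78
tool_pos: [0.3741, -0.0165, 0.2239]
tool_rot: [-0.073, 3.139, -0.001]
contact_force: [-0.2, -0.3, -0.2]
opening: 0.0558
grip_force: 0.0
t 47.775 tcp [374.1 -16.5 223.9] psi -177.33 tilt [ 0.002 -0.   ] q [-0.24 -0.61  2.16  0.    1.59 -1.86] F [-0.2 -0.3 -0.2] open 55.8 grip 0.0
mallet ([642.3, -3.6, 47.9, 46.9, 1.4], 377)
pin top 157 0.1288512300832373 0.13090115650797327
sleeve x [0.48009333 0.59649792] ([539.9, 249.0, 119.1, 35.2, 3.4], 687)
sleeve x [0.48651167 0.5960064 ] ([542.9, 171.6, 112.1, 32.3, 4.6], 591)
```

View pics/t8.png

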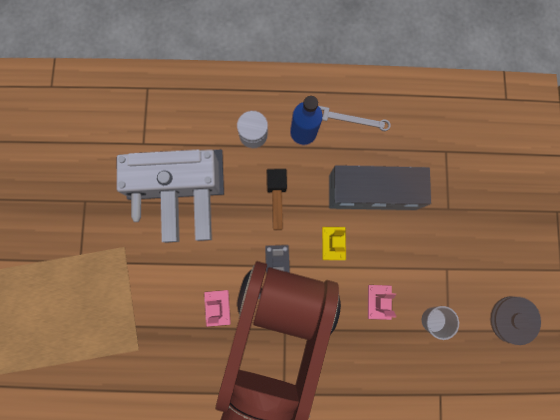

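The final picture shows both sleeves home at (170,215) and (202,215), the pin down at (164,177), the mallet on the bench at (277,180), and the piston and bottle untouched.

```bash
python3 -c "
from station import ctrl
print(ctrl.finish_job())"
```

```text
the job is handed in; nothing more can be done
None
```

I handed the job in at about 48 s, with no verdict returned: the middle and right sleeves are home on their stubs, the left stub stays open because its pocket was empty, the pin is down to a hard stop, and the mallet is back on the bench with the piston and bottle untouched.

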